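# Flip the rinsed spotting tile onto the draining deck

## Robot

A 6-joint arm with a two-finger parallel gripper is mounted at the origin on the work surface. World frame = base frame: x ahead of the robot, y to its left, z up, the work surface at z = 0. Lengths are in m, angles in rad, forces in N, time in s.
With the tool pointing down it reaches from about 0.225 to 0.875 m from the base axis. Payload 3.4 kg.
Tool frame: the origin (TCP) lies at the very end of the fingers, on their centre line; the grasp point (between the pads) lies 19 mm behind it; z points along the fingers, y is the direction in which the jaws open and shut (so a half turn about z gives the same grasp; the last joint's range is limited). The gripper opens to 85 mm and grips with 20 to 120 N. Pads are 22 mm wide; open, the fingers measure 114 mm over their backs; the gripper's body (76 mm by 85 mm) begins 54 mm behind the grasp point. The pads swing forward as they close: fully open they stand 13 mm farther back than shut.
Start: joints at [-1.263, 0.276, 1.505, -0, 1.361, -0.121], TCP at [0.239, -0.523, 0.231] pointing down, gripper open.
Joint ranges: [-2.89, 2.89], [-0.75, 2.08], [0.22, 2.7], [-1.18, 4.32], [0.11, 2.71], [-2.7, 2.7]. Speed limits (rad/s): [2.57, 2.57, 3.14, 3.14, 3.14, 3.14].

## Interface

Orientations are given as a unit quaternion [w, x, y, z].
In Python, from rig import get_state, get_image, camera_model, sign_off gives the robot as it stands. The module is installed in compiled form; this text tells all that it offers.
- The arm moves only by the tool drive_tool, never from a script. Its argument "motion" is text: rows parted by semicolons, each of 7 numbers parted by spaces: the turn, a rotation vector about the tool's x, y, z in degrees, then the shift along the tool's x, y, z in m, then the opening in per cent of the stroke, from 0 (shut) to 100 (fully open). In form: wx wy wz tx ty tz hand; .... A call has 1 to 12 rows; each row shifts and turns the pose as measured when the row begins, along the tool's axes as they then stand; what a row does not reach is not made up. A row lasts 1/8 s, in which the tool goes at most 62.5 mm and 10.7 degrees, less where a joint would pass 70% of its speed; a pose out of reach is approached as far as the arm can. A call is refused whole if a number of a shift passes 0.0625 or a number of a turn 10.7, either way. A call with a gripper value outside its range is refused whole. The fingers move at their own pace and stop on an object; "newtons" is the grip in N (left out, the last holds). Time passes only in rows, so rows that do not move let the fingers close. It gives the time, the measured TCP pose, the force and the opening at its end, in the units of the state.
- get_state(): the state, without advancing time (a new reading comes with each control period).
- get_image(name): name is "scene" or "top" or "wrist"; returns (picture, depth): 384x512x3 uint8, red, green, blue; 384x512 float32, m along the optical axis (not along the pixel's ray), 0 where there is no reading.
- camera_model(name): a dict with "camera_matrix" (3x3 intrinsics, pixels), "cam_to_world" (4x4, takes a point from camera to world coordinates); the wrist camera has in their place "T_tool_cam" (4x4, takes a point from camera to tool coordinates, whose origin is the TCP and whose axes are the flange's). Camera axes: x right, y up, looking along -z (the intrinsics and any distortion apply to the point x, -y, -z); pixel columns grow to the right and rows downward; lengths in m; the calibration is good to about 2 mm. A picture is of the moment at which its call begins: read the wrist's pose just before it. camera_model takes no time and is no camera call.
- sign_off(): hands the job in, once; it reports no verdict.
The state is a dict: "clock": time; "qpos": joint angles; "qd": joint speeds; "effort": joint torques, N m; "position": TCP position; "ee_rot": TCP orientation; "contact_force": force on the tool from outside, world axes, zero at the start; "moment": the same for the moment, N m; "width": finger opening in m.
Only numpy, scipy, OpenCV 4.12 (cv2) and the standard library are available. Lean on these libraries where they do the work, as an engineer would, in place of code of your own. Each camera call takes 0.05 s, during which the arm holds its last target.

## Task

Turn the white spotting tile wells-down so that it drains: without gripping it or lifting it off the bench, push it with the fingertips across the bench against the near edge of the grey draining deck, and keep working its near side up and over, its front edge braced against that edge, until it stands up and flips over onto the deck. It must end lying flat on the deck, wells down; leave the blue tile and everything else where they are.

Things in the scene. Friction and masses are not known exactly. Their poses are not given: they have to be found in the camera images.
- white_tile: the white ceramic spotting tile: a flat slab 84 (its x) by 76 (its y) by 14 mm (z) of about 140 g, twelve grey wells painted on its top face, plain white underneath, lightly rounded edges. Starts wells up, flat on the bench in front of the deck; the tile may stand on the left or on the right of the blue one. Origin: centre of the plain underside. z points out of the wells face; x points roughly towards the deck, to within 0.2 rad of the deck's x
- white_tile_front (a point): middle of the white tile's front side face (the edge that faces the deck), 42 mm along its x from the tile's centre, half-way up its thickness. With the tile pressed against the deck edge, its near side follows a rising fingertip by friction and the tile turns about this front edge
- white_tile_center (a point): centre of the white tile, half-way up its 14 mm thickness
- deck: the grey draining deck with rows of black dots: a fixed flat platform 240 deep (its x) by 400 wide (its y), 12 mm high over the bench, with an upright near edge that acts as a low wall. Origin: on the bench at the middle of the near edge; x points away from the robot over the deck, y along the edge, z up. The deck does not move. The tile lying flat against the edge has its top 2 mm above the deck
- blue_tile: a dark blue tile of the same size as the white one, on the bench in front of the deck beside it, 160 to 205 mm away between centres; it stays where it is. Origin: centre of its underside
- glass_beaker: a clear glass beaker, 64 across, 85 high, standing on the deck (mm). Stays where it is. Origin: centre of its underside
- plastic_beaker: a white plastic beaker, 56 across, 70 high, standing on the deck (mm). Stays where it is. Origin: centre of its underside
- pipette_filler: a red pipette filler bulb, 52 across, 75 high, standing on the bench to the right (mm). Stays where it is. Origin: centre of its underside
- reagent_bottle: an amber bottle with black cap, 60 across, 120 high, to the right (mm). Stays where it is. Origin: centre of its underside
- sample_jar: a clear jar with blue cap, 56 across, 60 high, to the left (mm). Stays where it is. Origin: centre of its underside
- brush: a flat brush with wooden handle lying on the bench to the left (mm). Stays where it is. Origin: middle of its underside
Mind the look-alikes: they are no part of the job. Of the things that look like the white_tile, take the one that is nearest to the robot's base at the start.

How it is judged:
By the outcome, as a careful person would: the job done as asked, in the order asked, and still so for the second after the job is handed in, with the robot touching nothing.
It also fails if it takes over 42 s, if anything falls off the work surface, if the arm or the gripper's body presses on something with over 40 N, if the wrist force passes 120 N, or if a joint passes its speed limit or range.

## Working session

There is one attempt and no reset: what is moved stays moved. The work goes in short steps, Python scripts to look and compute and a tool call to move; the robot and the scene stay as the last step left them, time stands still between calls to the robot, and variables do not carry over. Pictures are saved under pics/ and viewed, and the job is handed in when it is done.

Besides the shell and the picture viewer there is one more tool, called after ">>>" by a JSON object that holds its "api" and its "payload". drive_tool: Moves the arm, as the interface text tells. Its arguments: {"type":"object","properties":{"motion":{"type":"string"},"newtons":{"type":"number"}},"required":["motion"]}

```bash
mkdir -p pics; cat > h.py <<'E'
import numpy as np, cv2
from rig import *
def world(name,u,v,d,cm=None,T=None):
    cm=cm or camera_model(name);K=np.array(cm["camera_matrix"]);T=np.array(cm["cam_to_world"]) if T is None else T
    p=np.array([(u-K[0,2])/K[0,0]*d,-(v-K[1,2])/K[1,1]*d,-d,1]);return (T@p)[:3]
def snap(name,fn):
    im,d=get_image(name);cv2.imwrite('pics/'+fn+'.png',im[:,:,::-1]);np.save('pics/'+fn+'.npy',d);return im,d
E
python3 - <<'E'
from h import *
s=get_state();print(s)
for n in("top","scene"):
    cm=camera_model(n);print(n,cm)
    im,d=snap(n,n+'0')
print(camera_model("wrist"))
E
```

```text
{'clock': 0.0, 'qpos': array([-1.26299044e+00,  2.76593391e-01,  1.50616070e+00,  2.13150307e-05,
        1.36067340e+00, -1.20977064e-01]), 'qd': array([ 4.13873770e-04, -9.57311666e-04, -1.19646114e-03,  1.77853762e-03,
       -6.56591485e-05,  1.45122948e-03]), 'effort': array([ 1.62283141e-04, -4.16778803e+01, -2.45805985e+01, -8.89424359e-05,
        1.10770273e-02, -6.27133417e-06]), 'position': array([ 0.23891602, -0.52242917,  0.23042963]), 'ee_rot': array([-9.14391376e-04,  9.77106104e-01,  2.12750605e-01, -7.51999646e-05]), 'contact_force': array([-0.67822827,  0.40002631,  0.28665309]), 'moment': array([ 0.04017216, -0.00308735,  0.02930196]), 'width': 0.08542364170192136}
top {'camera_matrix': array([[469.71216761,   0.        , 257.81088215],
       [  0.        , 469.71216761, 193.37012307],
       [  0.        ,   0.        ,   1.        ]]), 'cam_to_world': array([[ 0.0139508 ,  0.99605067, -0.08768369,  0.4163339 ],
       [-0.99987244,  0.01321466, -0.00897033,  0.06418697],
       [-0.0077762 ,  0.08779765,  0.99610798,  1.5348223 ],
       [ 0.        ,  0.       
[... 301 characters left out ...]
687541,  0.45229214, -0.5922069 , -0.78937075],
       [ 0.00669265,  0.7910606 ,  0.61170118,  0.94998929],
       [ 0.        ,  0.        ,  0.        ,  1.        ]])}
{'camera_matrix': array([[340.55723259,   0.        , 258.08981022],
       [  0.        , 340.55723259, 193.90177406],
       [  0.        ,   0.        ,   1.        ]]), 'T_tool_cam': array([[-6.60771794e-04,  9.62666683e-01,  2.70688789e-01,
         6.94729476e-02],
       [ 9.99999578e-01,  4.63262028e-04,  7.93548175e-04,
         2.72690885e-04],
       [ 6.38522552e-04,  2.70689200e-01, -9.62666583e-01,
        -1.42454301e-01],
       [ 0.00000000e+00,  0.00000000e+00,  0.00000000e+00,
         1.00000000e+00]])}
```

View pics/top0.png

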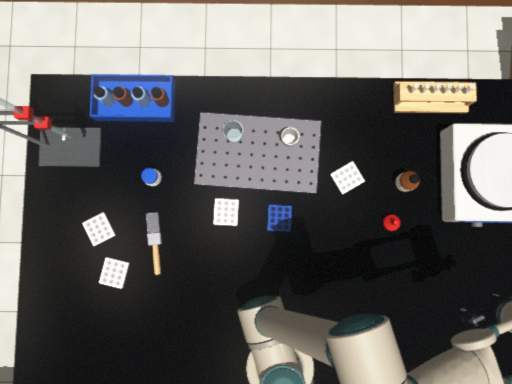

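View pics/scene0.png

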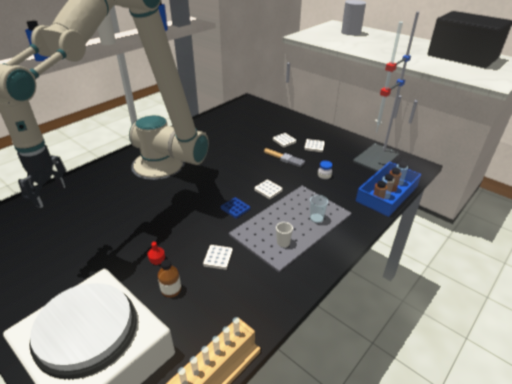

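Top view: four white tiles, at (226,212), (348,177), (98,229) and (113,273). The one in front of the deck, beside the blue tile (279,218), is (226,212). The deck's near edge runs from (195,184) to (317,193). Next I measure these.

```bash
python3 - <<'E'
from h import *
im=cv2.imread('pics/top0.png');d=np.load('pics/top0.npy')
for n,u,v in (("A",226,212),("B",348,177),("C",98,229),("D",113,273),("blue",279,218),("deck",258,165),("bench",258,240)):
    p=world("top",u,v,d[v,u]);print(n,p.round(4),np.hypot(*p[:2]).round(3))
# accurate: intersect with plane
cm=camera_model("top");K=cm["camera_matrix"];T=cm["cam_to_world"]
def ray(u,v,z,K=K,T=T):
    dr=T[:3,:3]@np.array([(u-K[0,2])/K[0,0],-(v-K[1,2])/K[1,1],-1]);o=T[:3,3];return o+dr*(z-o[2])/dr[2]
def ray2(n,u,v,z):
    c=camera_model(n);return ray(u,v,z,c["camera_matrix"],c["cam_to_world"])
def blob(img,mask,seed):
    n,l,s,c=cv2.connectedComponentsWithStats(mask.astype(np.uint8));k=l[seed[1],seed[0]];m=(l==k).astype(np.uint8)
    cs,_=cv2.findContours(m,cv2.RETR_EXTERNAL,cv2.CHAIN_APPROX_NONE);return cs[0],s[k]
hsv=cv2.cvtColor(im,cv2.COLOR_BGR2HSV)
def fit(name,z,m,seed):
    c,s=blob(im,m,seed)
    # min area rect in world
    P=np.array([ray2(name,a,b,z)[:2] for a,b in c[:,0]])
    r=cv2.minAreaRect((P*1000).astype(np.float32));print(name,seed,s,"rect mm",r, cv2.boxPoints(r).round(1).tolist());return r
m=cv2.morphologyEx((im.min(2)>90).astype(np.uint8),cv2.MORPH_CLOSE,np.ones((5,5)))
for s in((226,212),(348,177)):fit("top",.014,m,s)
mb=cv2.morphologyEx(((hsv[...,0]>100)&(hsv[...,0]<130)&(hsv[...,1]>120)&(hsv[...,2]>60)).astype(np.uint8),cv2.MORPH_CLOSE,np.ones((5,5)))
fit("top",.014,mb,(279,218))
g=((hsv[...,1]<70)&(im.min(2)>60)&(im.max(2)<190)).astype(np.uint8);g=cv2.morphologyEx(g,cv2.MORPH_CLOSE,np.ones((5,5)))
fit("top",.012,g,(258,175))
im2=cv2.imread('pics/scene0.png');d2=np.load('pics/scene0.npy')
m2=cv2.morphologyEx((im2.min(2)>110).astype(np.uint8),cv2.MORPH_CLOSE,np.ones((5,5)))
fit("scene",.014,m2,(267,188))
print(world("scene",267,188,d2[188,267]))
for uv in((231,234),(350,214),(302,187),(281,266)):print(uv,ray2("scene",*uv,.012))
cv2.imwrite('pics/crop.png',cv2.resize(im[150:250,180:330],None,fx=5,fy=5,interpolation=cv2.INTER_CUBIC))
E
```

```text
A [0.4883 0.1802 0.0133] 0.52
B [ 0.6074 -0.2147  0.0153] 0.644
C [0.4275 0.5922 0.0181] 0.73
D [0.2876 0.5385 0.0161] 0.61
blue [0.4711 0.0083 0.0157] 0.471
deck [0.6434 0.0786 0.0134] 0.648
bench [ 0.3992  0.0753 -0.0037] 0.406
top (226, 212) [213 198  26  28 687] rect mm ((489.93878173828125, 181.82040405273438), (87.56202697753906, 81.15424346923828), 0.7646260261535645) [[445.6000061035156, 221.8000030517578], [446.70001220703125, 140.6999969482422], [534.2999877929688, 141.8000030517578], [533.2000122070312, 223.0]]
top (348, 177) [330 161  35  34 671] rect mm ((606.8707275390625, -212.22645568847656), (79.98350524902344, 89.00533294677734), 30.92392921447754) [[549.7000122070312, -194.60000610351562], [595.4000244140625, -271.0], [664.0, -229.89999389648438], [618.2999877929688, -153.5]]
top (279, 218) [267 204  26  27 629] rect mm ((472.7834777832031, 7.330604553222656), (78.20928192138672, 85.8707275390625), 86.88349151611328) [[427.79998779296875, -29.399999618530273], [513.5, -34.099998474121094], [517.7999877929688, 44.0], [432.0, 48.70000076293945]]
top (258, 175) [ 194  112  128   82 8844] rect mm ((686.6467895507812, 81.32231140136719), (404.66387939453125, 245.3568572998047), 86.52277374267578) [[551.9000244140625, -113.19999694824219], [796.7999877929688, -128.10000610351562], [821.4000244140625, 275.79998779296875], [576.5, 290.70001220703125]]
scene (267, 188) [255 179  27  19 314] rect mm ((494.18646240234375, 176.0647735595703), (91.13394927978516, 96.95012664794922), 87.34109497070312) [[443.6000061035156, 132.8000030517578], [540.5, 128.3000030517578], [544.7000122070312, 219.3000030517578], [447.8999938964844, 223.8000030517578]]
[0.49139105 0.17338282 0.01411567]
(231, 234) [ 0.57021014 -0.1129884   0.012     ]
(350, 214) [0.82314896 0.26133813 0.012     ]
(302, 187) [0.59052959 0.27666802 0.012     ]
(281, 266) [ 0.7922017  -0.11024339  0.012     ]
```

View pics/crop.png

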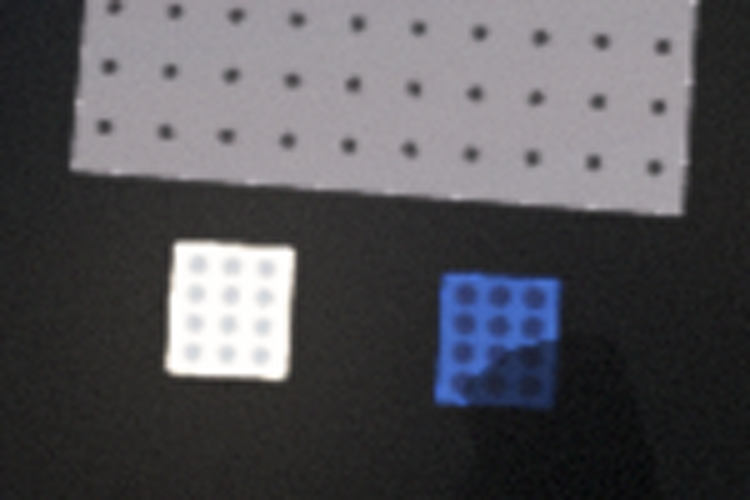

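The target is tile A (226,212): centre (0.490, 0.181), top at 14 mm, yaw about +0.8°. The deck's yaw is about −3.5°, and its near edge lies at x≈0.572 at the tile's y. The text's "nearest to the base" also gives A (0.52 m, against 0.61 m or more for the others). I'll go high and move behind the tile.

>>> {"api": "drive_tool", "payload": {"motion": "0 0 10 0.036 -0.044 0 30; 0 0 10 0.028 -0.049 0 30; 0 0 8 0.019 -0.053 0 30; 0 0 0 0.012 -0.056 0 30; 0 0 0 0.012 -0.056 0 30; 0 0 0 0.012 -0.056 0 30; 0 0 0 0.012 -0.056 0 30; 0 0 0 0.012 -0.056 0 30; 0 0 0 0.012 -0.056 0 30; 0 0 0 0.012 -0.056 0 30", "newtons": 30}}

```text
clock: 1.35
position: [0.4013, 0.0383, 0.2289]
ee_rot: [-0.002, 0.999, -0.043, 0.001]
contact_force: [0.8, 0.3, 0.1]
width: 0.0254
```

>>> {"api": "drive_tool", "payload": {"motion": "0 0 -1.4 -0.001 -0.05 0 30; 0 0 0 -0.001 -0.049 0 30; 0 0 0 -0.001 -0.046 0 30; 0 0 0 0 0 0.05 30; 0 0 0 0 0 0.05 30; 0 0 0 0 0 0.05 30; 0 0 0 0 0 0.02 30"}}

```text
clock: 2.22
position: [0.4108, 0.1951, 0.0558]
ee_rot: [-0.003, 1.0, -0.026, 0.004]
contact_force: [-0.1, 0.1, 0.1]
width: 0.0256
```

```bash
python3 - <<'E'
from h import *
print(get_state())
im,d=snap("wrist","w1")
im,d=snap("scene","s1")
cv2.imwrite('pics/s1c.png',cv2.resize(im[100:260,150:350],(800,640))[:600,:,::-1])
E
```

```text
{'clock': 2.225, 'qpos': array([0.28678232, 0.27145066, 2.01952143, 0.00556955, 0.84070358,
       1.90517958]), 'qd': array([ 0.00524395,  0.21850107,  0.18301798,  0.00197832, -0.46233978,
       -0.00179848]), 'effort': array([ 3.99711763e-02, -3.43317211e+01, -1.69607198e+01,  1.96973362e-02,
        2.70464625e-01,  1.18655629e-03]), 'position': array([0.4107572 , 0.1950693 , 0.05583874]), 'ee_rot': array([-0.00349981,  0.99965666, -0.02564427,  0.00408427]), 'contact_force': array([-0.05786488,  0.11481269,  0.10584142]), 'moment': array([-0.05979535,  0.01577486, -0.02201065]), 'width': 0.02564526058379921}
```

View pics/w1.png

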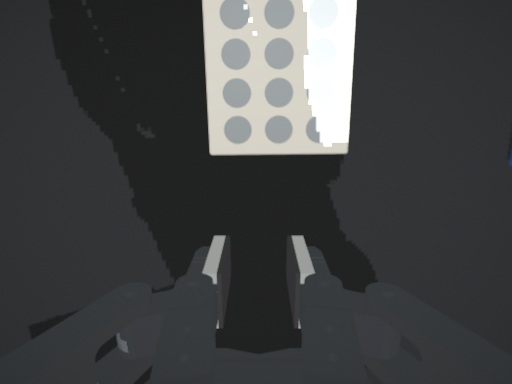

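View pics/s1c.png

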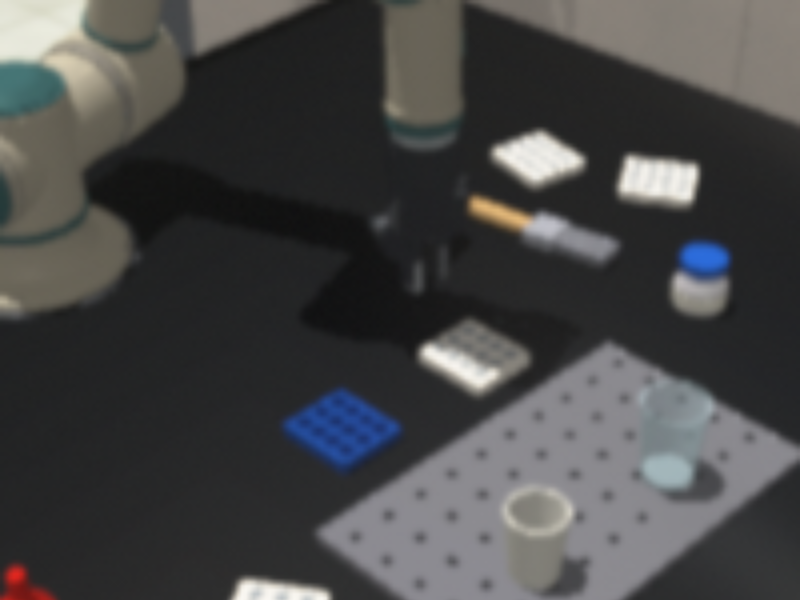

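The wrist view shows the wells-up white tile with its near edge at row 154, columns 210–348. Its centre is about 21 px right of the finger midline (258). I'll measure the edge from here as the second view.

```bash
cat >> h.py <<'E'
from scipy.spatial.transform import Rotation as R
def wristT(s):
    w,x,y,z=s["ee_rot"];T=np.eye(4);T[:3,:3]=R.from_quat([x,y,z,w]).as_matrix();T[:3,3]=s["position"];return T@camera_model("wrist")["T_tool_cam"]
E
python3 - <<'E'
from h import *
s=get_state();d=np.load('pics/w1.npy');T=wristT(s)
for u,v in((212,150),(346,150),(279,150),(279,60),(240,60),(330,60),(279,180),(217,240),(300,240)):print(u,v,world("wrist",u,v,d[v,u],T=T).round(4))
E
```

```text
212 150 [0.4547 0.2183 0.0149]
346 150 [0.4508 0.1456 0.014 ]
279 150 [0.4528 0.182  0.015 ]
279 60 [0.4985 0.1803 0.014 ]
240 60 [0.4995 0.2001 0.0148]
330 60 [0.4971 0.1545 0.0143]
279 180 [ 0.4324  0.1819 -0.0012]
217 240 [0.424  0.2116 0.0672]
300 240 [0.4214 0.1768 0.0652]
```

>>> {"api": "drive_tool", "payload": {"motion": "0 5 0.6 0 0.011 0.02 30; 0 5 0 0 0 0.015 30; 0 0 0 0 0 0.008 30; 0 0 0 0 0 0 30"}}

```text
clock: 2.82
position: [0.4183, 0.1849, 0.0159]
ee_rot: [-0.002, 0.995, -0.032, 0.096]
contact_force: [-0.5, -0.3, -0.0]
width: 0.0253
```

>>> {"api": "drive_tool", "payload": {"motion": "0 0 0 0 0 0.004 30; 0 0 0 0 0 0.003 30; 0 0 0 0 0 0 30"}}

```text
clock: 3.2
position: [0.4233, 0.1855, 0.0104]
ee_rot: [-0.003, 0.995, -0.032, 0.098]
contact_force: [-0.2, -0.7, 0.4]
width: 0.0252
```

>>> {"api": "drive_tool", "payload": {"motion": "0 0 0 -0.005 0 0.005 30; 0 0 0 0 0 0.004 30; 0 0 0 0 0 0 30"}}

```text
clock: 3.58
position: [0.4195, 0.1857, 0.0011]
ee_rot: [-0.003, 0.995, -0.032, 0.098]
contact_force: [-2.2, -0.0, 10.1]
width: 0.0258
```

```bash
python3 - <<'E'
from h import *
s=get_state();print(s["position"],s["contact_force"])
im,d=snap("wrist","w2");T=wristT(s)
for v in range(200,262,4):print(v,[world("wrist",u,v,d[v,u],T=T).round(4).tolist() for u in (222,294)])
E
```

```text
[0.41951457 0.185737   0.00112019] [-2.24405452 -0.03969953 10.13976111]
200 [[0.4461, 0.2007, 0.0008], [0.444, 0.1681, 0.0001]]
204 [[0.4443, 0.2008, 0.0005], [0.4421, 0.1682, -0.0]]
208 [[0.4424, 0.201, -0.0001], [0.44, 0.1681, -0.0024]]
212 [[0.4406, 0.2011, 0.0005], [0.4385, 0.1684, 0.0003]]
216 [[0.4387, 0.2013, 0.0001], [0.4598, 0.1815, 0.1542]]
220 [[0.4367, 0.2016, -0.001], [0.4348, 0.1686, 0.0001]]
224 [[0.4351, 0.2015, 0.0003], [0.4329, 0.1686, -0.0004]]
228 [[0.4334, 0.2015, 0.0014], [0.431, 0.1687, -0.0009]]
232 [[0.4312, 0.2019, -0.0004], [0.4291, 0.1688, -0.0007]]
236 [[0.4312, 0.2008, 0.0087], [0.4291, 0.1697, 0.0082]]
240 [[0.4303, 0.2004, 0.0128], [0.4283, 0.1701, 0.0125]]
244 [[0.4292, 0.2001, 0.0157], [0.4276, 0.1705, 0.0165]]
248 [[0.4288, 0.1995, 0.0212], [0.4268, 0.1709, 0.02]]
252 [[0.4279, 0.1992, 0.024], [0.4261, 0.1713, 0.0239]]
256 [[0.4273, 0.1988, 0.0279], [0.4255, 0.1716, 0.0272]]
260 [[0.4263, 0.1987, 0.0297], [0.4249, 0.172, 0.0306]]
```

View pics/w2.png

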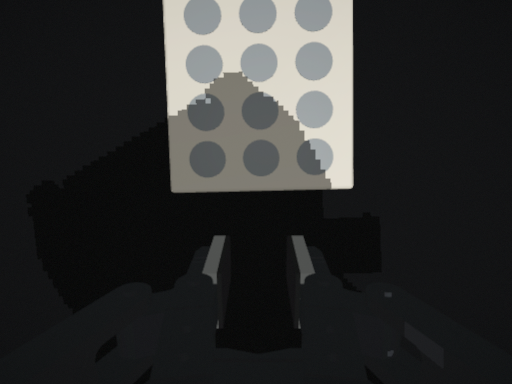

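The tips touch the bench with the TCP at z≈1 mm (tilt 11°). I'll raise them 3 mm and push the tile forward.

>>> {"api": "drive_tool", "payload": {"motion": "0 0 0 0.0006 0 -0.003 30; 0 0 0 0.01 0 0.0015 30; 0 0 0 0.01 0 0.002 30; 0 0 0 0.01 0 0.002 30; 0 0 0 0.01 0 0.002 30; 0 0 0 0 0 0 30"}}

```text
clock: 4.38
position: [0.4626, 0.1827, 0.0037]
ee_rot: [-0.002, 0.995, -0.032, 0.097]
contact_force: [0.1, -0.6, -0.5]
width: 0.0258
```

>>> {"api": "drive_tool", "payload": {"motion": "0 0 0 0.006 0 0.001 30; 0 0 0 0.006 0 0.001 30; 0 0 0 0.005 0 0.001 30; 0 0 0 0 0 0 30"}}

```text
clock: 4.88
position: [0.4802, 0.1812, 0.0036]
ee_rot: [-0.002, 0.995, -0.032, 0.096]
contact_force: [0.3, 0.2, -0.2]
width: 0.026
```

```bash
python3 - <<'E'
from h import *
s=get_state();print(s["position"],s["contact_force"])
im,d=snap("wrist","w3")
E
```

```text
[0.48019714 0.18124341 0.00360426] [ 0.27946528  0.20710749 -0.16955219]
```

View pics/w3.png

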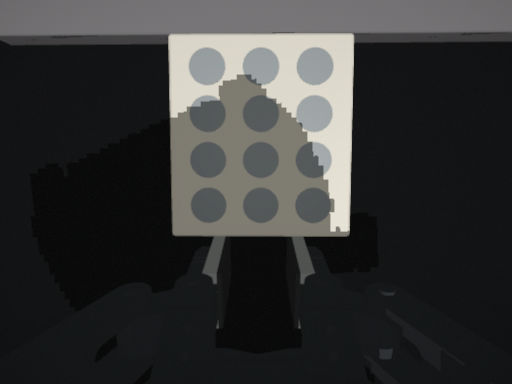

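The tile sits squarely in front of the tips (near edge at row 236) and its front (row 35) is about at the deck edge. Next I press.

>>> {"api": "drive_tool", "payload": {"motion": "0 0 0 0.005 0 0.001 30; 0 0 0 0.005 0 0.001 30; 0 0 0 0.005 0 0.001 30"}}

```text
clock: 5.3
position: [0.4807, 0.1794, 0.0009]
ee_rot: [-0.0, 0.996, -0.034, 0.083]
contact_force: [-14.0, 6.1, 18.3]
width: 0.0257
```

>>> {"api": "drive_tool", "payload": {"motion": "0 0 0 0.005 0 -0.003 30; 0 0 0 0.006 0 -0.004 30; 0 0 0 0.006 0 -0.004 30"}}

```text
clock: 5.68
position: [0.48, 0.1781, 0.0099]
ee_rot: [0.002, 0.997, -0.035, 0.068]
contact_force: [-6.9, 4.8, -0.1]
width: 0.0259
```

```bash
python3 - <<'E'
from h import *
s=get_state();print(s["position"],s["contact_force"])
im,d=snap("wrist","w4");T=wristT(s)
for v in range(40,260,20):print(v,world("wrist",262,v,d[v,262],T=T).round(4))
im,d=snap("scene","s4")
cv2.imwrite('pics/s4c.png',cv2.resize(im[140:240,220:345],(750,600),interpolation=cv2.INTER_CUBIC)[:,:,::-1])
E
```

```text
[0.48002739 0.17809903 0.00991506] [-6.87176302  4.75399305 -0.1240796 ]
40 [0.5724 0.1703 0.0138]
60 [0.564  0.1709 0.0159]
80 [0.5562 0.1714 0.0161]
100 [0.5481 0.172  0.0171]
120 [0.5401 0.1725 0.0179]
140 [0.532  0.1731 0.0185]
160 [0.5238 0.1736 0.0194]
180 [0.5155 0.1742 0.0182]
200 [0.5074 0.1748 0.0211]
220 [0.499  0.1754 0.021 ]
240 [0.4848 0.1762 0.0009]
```

View pics/w4.png

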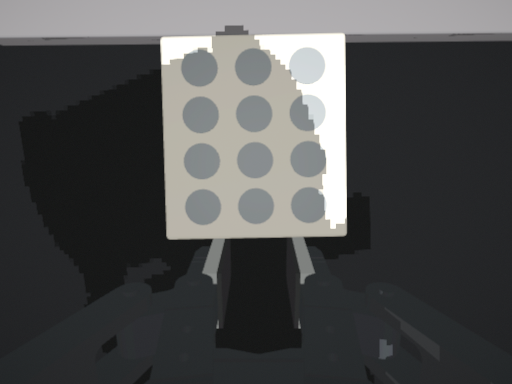

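View pics/s4c.png

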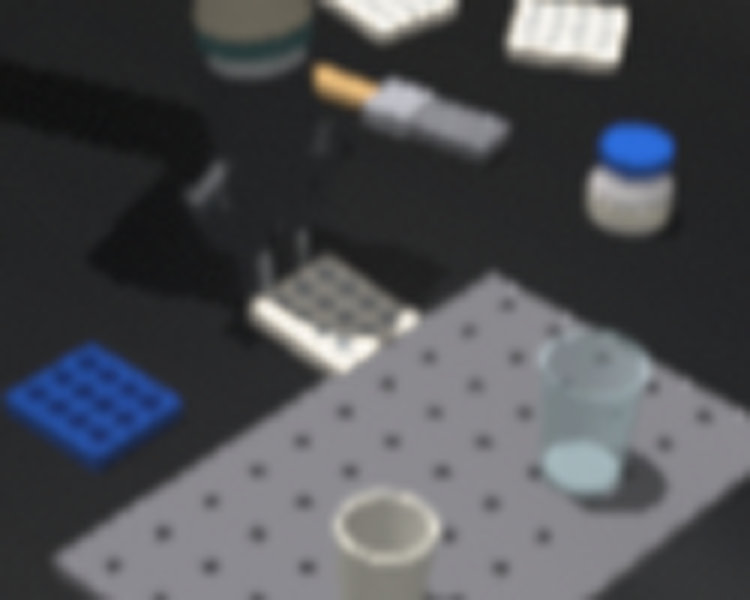

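It works: the depths put the near side at about 21 mm with the front at 14 mm, so the tile tilts about 6° and follows the tips. I'll keep raising and pressing.

>>> {"api": "drive_tool", "payload": {"motion": "0 1.5 0 0.006 -0.001 -0.005 30; 0 1.5 0 0.006 -0.001 -0.005 30; 0 1.5 0 0.006 -0.001 -0.005 30"}}

```text
clock: 6.15
position: [0.4822, 0.1792, 0.0229]
ee_rot: [0.005, 0.995, -0.035, 0.095]
contact_force: [-5.7, 0.9, 0.0]
width: 0.0253
```

```bash
cat >> h.py <<'E'
def look(tag):
    s=get_state();print(s["position"].round(4),s["contact_force"].round(1),s["clock"])
    im,d=snap("wrist","w"+tag);T=wristT(s)
    for v in range(20,270,20):print(v,world("wrist",262,v,d[v,262],T=T).round(4))
    im2,d2=snap("scene","s"+tag)
    c=cv2.resize(im2[140:240,220:345],(560,448),interpolation=cv2.INTER_CUBIC)
    a=cv2.resize(im,(240,180));o=np.zeros((448,800,3),np.uint8);o[:,:560]=c;o[:180,560:]=a
    cv2.imwrite('pics/c'+tag+'.png',o[:,:,::-1])
E
python3 -c "
from h import *
look('5')"
```

```text
[0.4822 0.1792 0.0229] [-5.7  0.9  0. ] 6.15
20 [0.5897 0.1699 0.0128]
40 [0.5813 0.1704 0.0115]
60 [0.5713 0.1712 0.0147]
80 [0.5617 0.1719 0.0173]
100 [0.5522 0.1726 0.0204]
120 [0.5432 0.1733 0.0225]
140 [0.5343 0.174  0.0244]
160 [0.5255 0.1746 0.0273]
180 [0.5169 0.1753 0.0289]
200 [0.5086 0.1759 0.0327]
220 [0.5003 0.1765 0.034 ]
240 [ 0.484   0.1772 -0.0012]
260 [ 0.4734  0.1779 -0.0007]
```

View pics/c5.png

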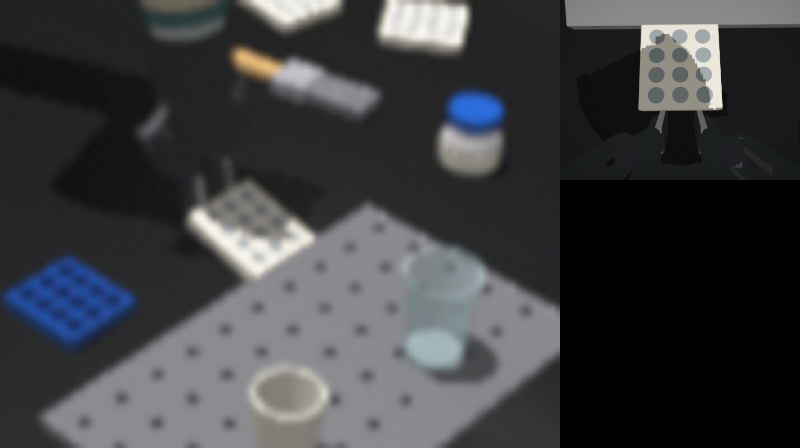

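The tile tilts about 15° (top surface from 15 to 34 mm) and is still held by the tips. Continuing.

>>> {"api": "drive_tool", "payload": {"motion": "0 1.5 0 0.007 0 -0.005 30; 0 1.5 0 0.007 0 -0.005 30; 0 1.5 0 0.007 0 -0.005 30; 0 1.5 0 0.007 0 -0.005 30"}}

```text
clock: 6.75
position: [0.4889, 0.1773, 0.0435]
ee_rot: [0.009, 0.99, -0.036, 0.133]
contact_force: [-6.0, 3.4, 2.2]
width: 0.0253
```

```bash
python3 -c "
from h import *
look('6')"
```

```text
[0.4889 0.1773 0.0435] [-6.   3.4  2.2] 6.75
20 [0.6117 0.1661 0.0119]
40 [0.6006 0.1669 0.0124]
60 [0.5894 0.1677 0.0133]
80 [0.5793 0.1685 0.0112]
100 [0.5658 0.1696 0.0205]
120 [0.5541 0.1706 0.0267]
140 [0.5432 0.1715 0.0323]
160 [0.5328 0.1724 0.0391]
180 [0.5233 0.1733 0.0447]
200 [0.5144 0.174  0.049 ]
220 [0.506  0.1747 0.0541]
240 [0.4898 0.1749 0.0008]
260 [0.4783 0.1758 0.001 ]
```

View pics/c6.png

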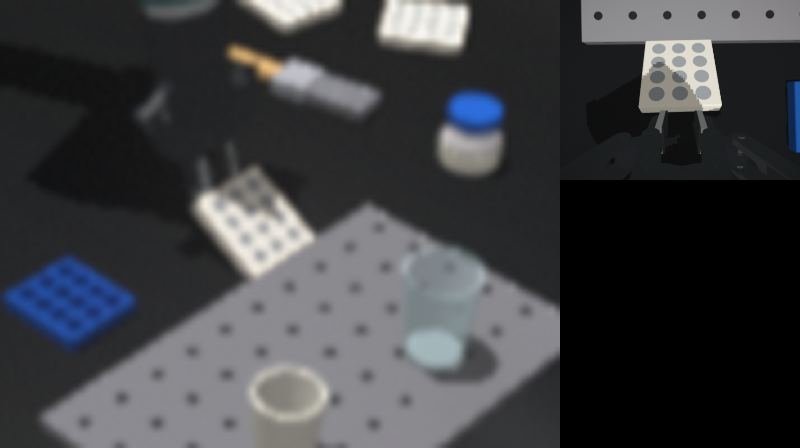

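The tilt is now about 29°, with the tips on the near face. From here I follow the arc, pressing into the near face (forward and increasingly down) as it turns.

>>> {"api": "drive_tool", "payload": {"motion": "0 0.4 0 0.0072 -0.001 -0.001 30; 0 0.4 0 0.0072 -0.001 -0.0005 30; 0 0.4 0 0.0072 -0.001 0 30"}}

```text
clock: 7.22
position: [0.4905, 0.1782, 0.0453]
ee_rot: [0.012, 0.991, -0.037, 0.127]
contact_force: [-15.1, 6.3, 6.9]
width: 0.0257
```

```bash
python3 -c "
from h import *
look('7')"
```

```text
[0.4905 0.1782 0.0453] [-15.1   6.3   6.9] 7.225
20 [0.6133 0.1663 0.0116]
40 [0.602  0.1672 0.0124]
60 [0.5914 0.168  0.0118]
80 [0.5804 0.1689 0.0123]
100 [0.568  0.17   0.0181]
120 [0.556  0.1711 0.0255]
140 [0.5445 0.1722 0.0348]
160 [0.5345 0.1731 0.0389]
180 [0.525  0.174  0.0441]
200 [0.5161 0.1748 0.0508]
220 [0.5079 0.1756 0.0567]
240 [ 0.4904  0.1755 -0.0013]
260 [0.4787 0.1764 0.    ]
```

View pics/c7.png

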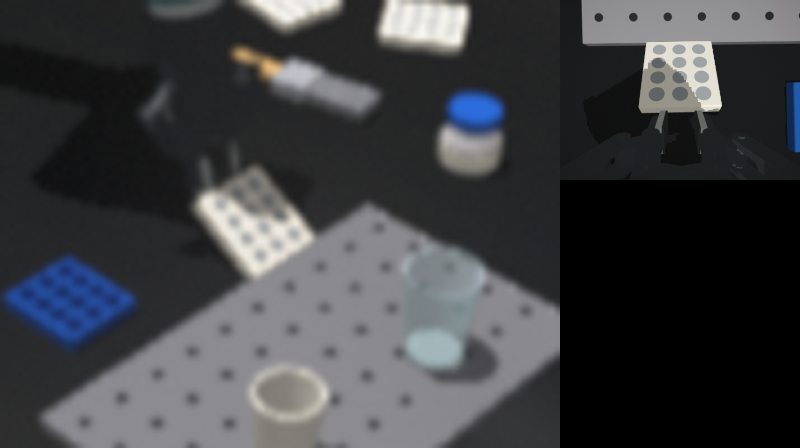

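>>> {"api": "drive_tool", "payload": {"motion": "0 0.6 0 0.0075 -0.0005 -0.0045 30; 0 0.6 0 0.008 -0.0005 -0.004 30; 0 0.6 0 0.008 -0.0005 -0.0035 30"}}

```text
clock: 7.7
position: [0.4991, 0.1781, 0.0596]
ee_rot: [0.014, 0.99, -0.037, 0.133]
contact_force: [-8.7, 2.3, 5.5]
width: 0.0255
```

>>> {"api": "drive_tool", "payload": {"motion": "0 0 0 0.0087 -0.0005 -0.0026 30; 0 0 0 0.0088 -0.0005 -0.002 30; 0 0 0 0.009 -0.0005 -0.0013 30"}}

```text
clock: 8.07
position: [0.5088, 0.1777, 0.07]
ee_rot: [0.016, 0.992, -0.038, 0.121]
contact_force: [-16.7, 3.7, 16.2]
width: 0.0257
```

```bash
python3 -c "
from h import *
look('8')"
```

```text
[0.5088 0.1777 0.07  ] [-16.7   3.7  16.2] 8.075
20 [0.6416 0.1636 0.0123]
40 [0.6296 0.1645 0.0119]
60 [0.6176 0.1655 0.0115]
80 [0.6052 0.1665 0.0123]
100 [0.5927 0.1675 0.013 ]
120 [0.5808 0.1684 0.0113]
140 [0.5665 0.1701 0.0272]
160 [0.5539 0.1717 0.0444]
180 [0.5433 0.1729 0.0574]
200 [0.534  0.1741 0.0689]
220 [0.5259 0.175  0.0781]
240 [0.516  0.1756 0.071 ]
260 [0.5421 0.1786 0.2248]
```

View pics/c8.png

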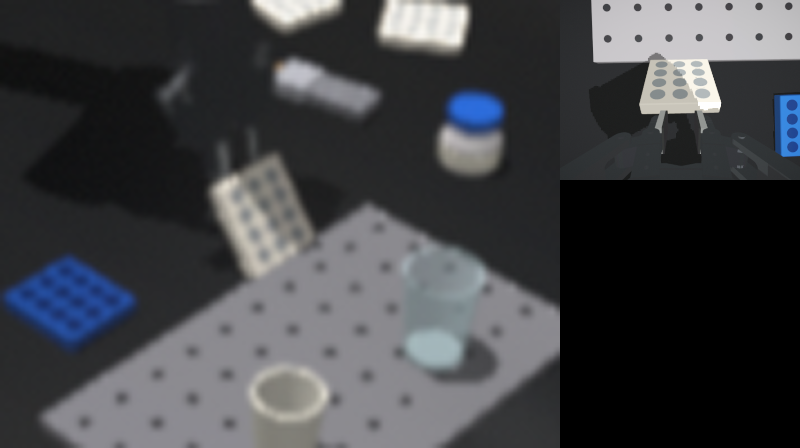

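View pics/w8.png

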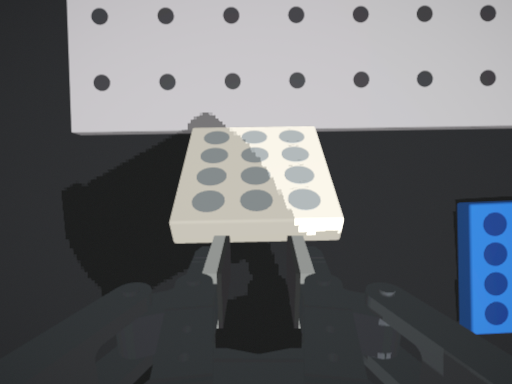

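The tilt is about 50°, with the fingertips on the lower part of the near face. Continuing with slightly less press.

>>> {"api": "drive_tool", "payload": {"motion": "0 0 0 0.0078 -0.0005 -0.002 30; 0 0 0 0.0079 -0.0005 -0.0015 30; 0 0 0 0.0079 -0.0005 -0.0008 30"}}

```text
clock: 8.55
position: [0.523, 0.1775, 0.0815]
ee_rot: [0.017, 0.992, -0.038, 0.115]
contact_force: [-9.6, 0.3, 14.4]
width: 0.0255
```

>>> {"api": "drive_tool", "payload": {"motion": "0 0 0 0.008 -0.0005 -0.0006 30; 0 0 0 0.008 -0.0005 0 30"}}

```text
clock: 8.8
position: [0.5371, 0.1771, 0.0889]
ee_rot: [0.017, 0.992, -0.038, 0.115]
contact_force: [-4.6, -2.5, 11.2]
width: 0.0254
```

```bash
python3 -c "
from h import *
look('9')"
```

```text
[0.5371 0.1771 0.0889] [-4.6 -2.5 11.2] 8.8
20 [0.6771 0.1617 0.0124]
40 [0.6644 0.1627 0.0116]
60 [0.6509 0.1638 0.0127]
80 [0.6379 0.1648 0.0124]
100 [0.6247 0.1659 0.012 ]
120 [0.6113 0.167  0.0129]
140 [0.5982 0.168  0.0113]
160 [0.5847 0.169  0.011 ]
180 [0.5713 0.171  0.0356]
200 [0.5616 0.1732 0.0762]
220 [0.5539 0.1744 0.0933]
240 [0.5445 0.1751 0.0906]
260 [ 5.135e-01  1.742e-01 -3.000e-04]
```

View pics/c9.png

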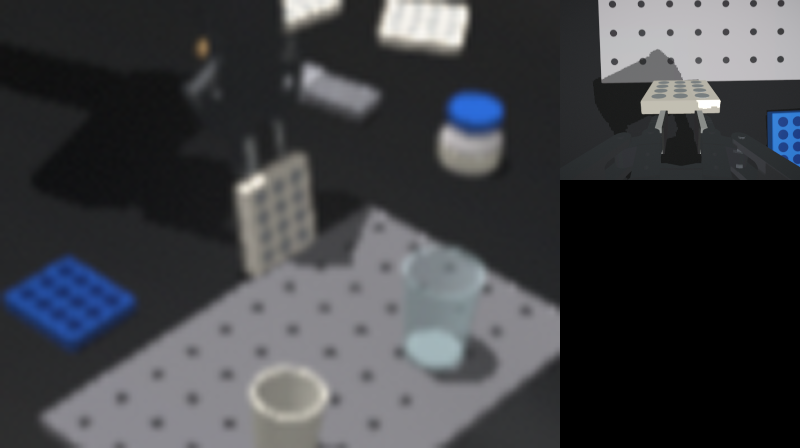

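View pics/w9.png

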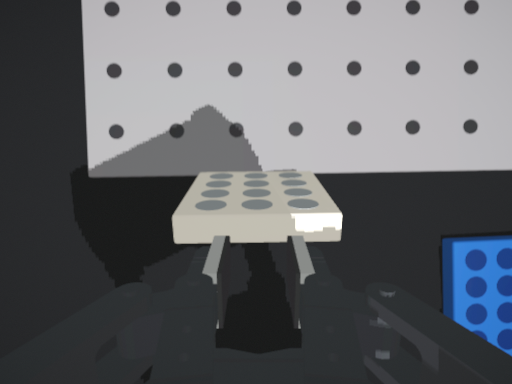

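About 73° now. Continuing over the top.

>>> {"api": "drive_tool", "payload": {"motion": "0 0 0 0.008 -0.0005 0.0004 30; 0 0 0 0.008 -0.0005 0.0009 30"}}

```text
clock: 9.15
position: [0.5559, 0.1768, 0.0948]
ee_rot: [0.017, 0.992, -0.037, 0.119]
contact_force: [-0.8, -1.4, 2.2]
width: 0.026
```

```bash
python3 -c "
from h import *
look('10')"
```

```text
[0.5559 0.1768 0.0948] [-0.8 -1.4  2.2] 9.15
20 [0.6996 0.161  0.0124]
40 [0.6865 0.162  0.0115]
60 [0.6728 0.1631 0.012 ]
80 [0.6591 0.1642 0.0126]
100 [0.6454 0.1653 0.0129]
120 [0.6318 0.1663 0.0125]
140 [0.6181 0.1674 0.0121]
160 [0.6044 0.1684 0.0109]
180 [0.5905 0.1696 0.0122]
200 [0.5773 0.171  0.024 ]
220 [0.5724 0.174  0.0972]
240 [0.5633 0.1747 0.0966]
260 [0.5318 0.1738 0.0006]
```

View pics/c10.png

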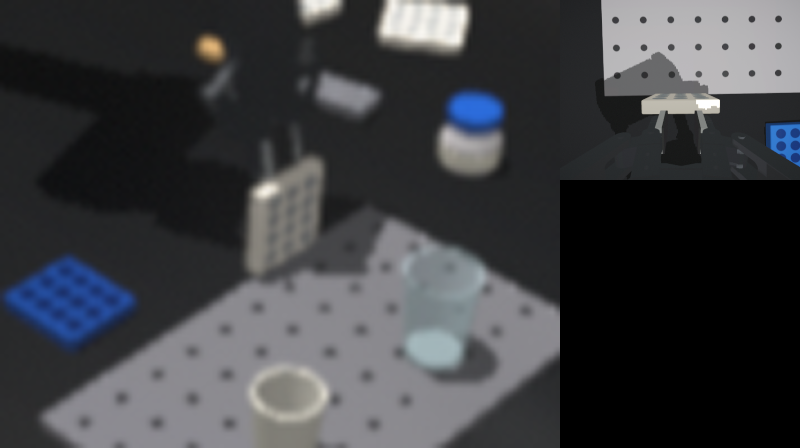

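View pics/w10.png

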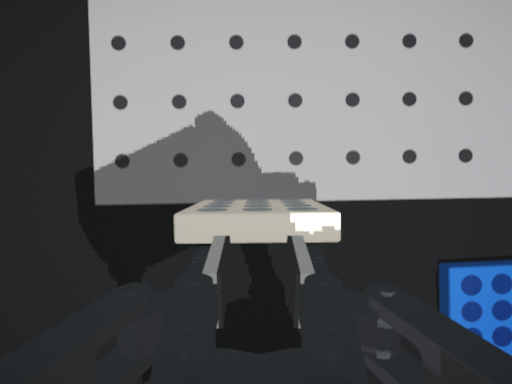

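The tile stands nearly upright (about 86°, past its balance point). I'll nudge it 5 mm more, lift off, back away and lower behind it to push on the plain underside.

>>> {"api": "drive_tool", "payload": {"motion": "0 0 0 0.006 0 0.001 30; 0 0 0 0.002 0 -0.012 30; 0 0 0 -0.025 0 -0.008 30; 0 0 0 -0.025 0 -0.006 30; 0 0 0 0 0 0 30"}}

```text
clock: 9.88
position: [0.5076, 0.1811, 0.1094]
ee_rot: [0.017, 0.992, -0.038, 0.118]
contact_force: [0.1, -0.5, 0.9]
width: 0.0259
```

```bash
python3 -c "
from h import *
look('11')"
```

```text
[0.5076 0.1811 0.1094] [ 0.1 -0.5  0.9] 9.875
20 [0.6576 0.1642 0.0126]
40 [0.6439 0.1653 0.0113]
60 [0.6293 0.1665 0.0121]
80 [0.5419 0.1823 0.264 ]
100 [0.6006 0.1687 0.0113]
120 [0.586  0.1699 0.0118]
140 [ 5.728e-01  1.705e-01 -3.000e-04]
160 [0.5566 0.1723 0.0139]
180 [0.542  0.1735 0.0133]
200 [0.5274 0.1747 0.0137]
220 [0.5127 0.1758 0.0138]
240 [0.4978 0.177  0.0136]
260 [0.4829 0.1782 0.0134]
```

View pics/c11.png

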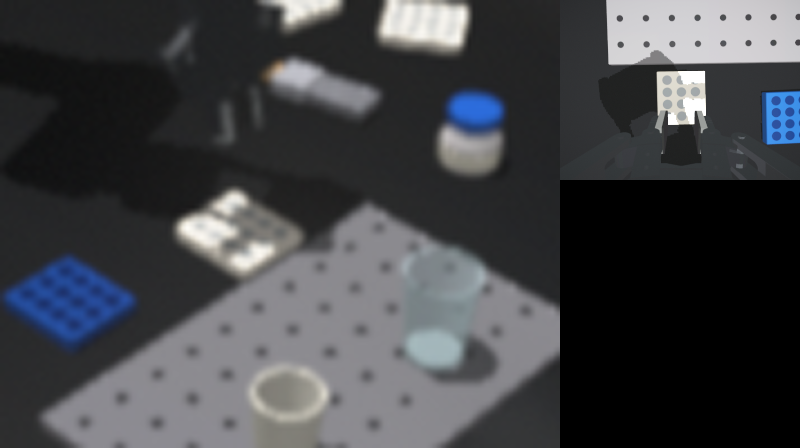

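View pics/w11.png

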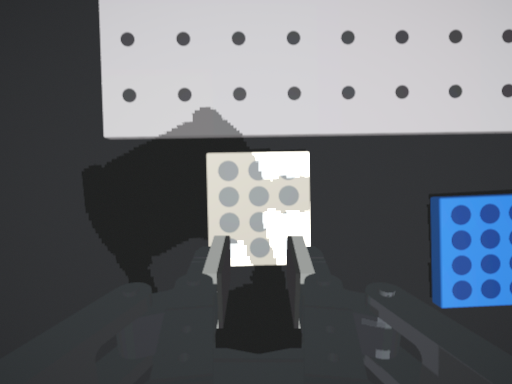

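The tile fell back flat, wells up, about 8 mm short of the deck edge (edge at row 137, tile front at row 152). I lifted away too early. I'll repeat, and this time carry it past upright without letting go.

>>> {"api": "drive_tool", "payload": {"motion": "1.4 0 0 -0.05 0 -0.012 30; 0 -2 0 -0.013 0 0.05 30; 0 0 0 -0.009 0 0.04 30; 0 0 0 -0.002 0 0.01 30; 0 0 0 0 0 0 30"}}

```text
clock: 10.6
position: [0.4676, 0.1882, 0.0098]
ee_rot: [0.001, 0.993, -0.037, 0.11]
contact_force: [0.1, 0.1, 0.4]
width: 0.0256
```

```bash
python3 -c "
from h import *
look('12')"
```

```text
[0.4676 0.1882 0.0098] [0.1 0.1 0.4] 10.6
20 [0.5759 0.1785 0.0016]
40 [0.5619 0.1796 0.0145]
60 [0.5538 0.1802 0.0136]
80 [0.5449 0.1809 0.0151]
100 [0.5369 0.1815 0.0133]
120 [0.528  0.1822 0.015 ]
140 [0.5194 0.1828 0.0147]
160 [0.5108 0.1834 0.0144]
180 [0.5021 0.1841 0.0132]
200 [0.4934 0.1847 0.0149]
220 [0.4843 0.1854 0.0129]
240 [0.5042 0.1844 0.1638]
260 [ 0.463   0.187  -0.0005]
```

View pics/w12.png

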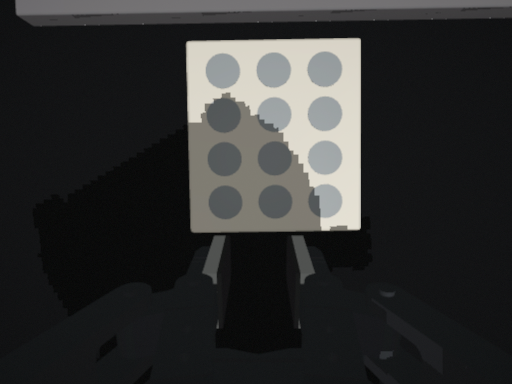

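The tile is centred at column 275, about 8 mm right of the finger midline. I'll back off 5 mm, shift 8 mm and lower.

>>> {"api": "drive_tool", "payload": {"motion": "0 0 0 -0.006 0.008 0.004 30; 0 0 0 0 0 0.002 30; 0 0 0 0 0 0 30; 0 0 0 0.007 0 0.0015 30; 0 0 0 0.007 0 0.0015 30; 0 0 0 0.006 0 0.001 30; 0 0 0 0.005 0 0.0007 30"}}

```text
clock: 11.58
position: [0.4808, 0.1774, 0.0043]
ee_rot: [0.002, 0.994, -0.039, 0.103]
contact_force: [-12.8, 4.6, 8.5]
width: 0.0256
```

>>> {"api": "drive_tool", "payload": {"motion": "0 0.5 0 0.005 -0.0005 -0.003 30; 0 0.5 0 0.006 -0.0005 -0.004 30; 0 1.5 0 0.006 -0.0005 -0.005 30; 0 1.5 0 0.006 -0.0005 -0.005 30; 0 1.5 0 0.006 -0.0005 -0.005 30"}}

```text
clock: 12.2
position: [0.4823, 0.1761, 0.0231]
ee_rot: [0.008, 0.991, -0.04, 0.129]
contact_force: [-7.7, 5.1, 1.2]
width: 0.0257
```

```bash
python3 -c "
from h import *
look('13')"
```

```text
[0.4823 0.1761 0.0231] [-7.7  5.1  1.2] 12.2
20 [0.5945 0.1651 0.0115]
40 [0.5855 0.1658 0.01  ]
60 [0.5744 0.1668 0.0139]
80 [0.5639 0.1677 0.0168]
100 [0.554  0.1686 0.0187]
120 [0.5443 0.1694 0.0211]
140 [0.5348 0.1702 0.0232]
160 [0.5255 0.171  0.0257]
180 [0.5166 0.1718 0.0273]
200 [0.5078 0.1726 0.0295]
220 [0.4992 0.1733 0.0312]
240 [4.859e-01 1.739e-01 4.000e-04]
260 [0.5129 0.1746 0.1785]
```

View pics/w13.png

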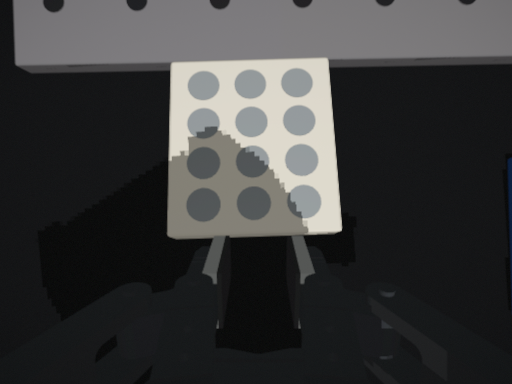

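Same stage as before: about 13°, tips centred on the near face. Continuing along the arc.

>>> {"api": "drive_tool", "payload": {"motion": "0 1 0 0.007 -0.0008 -0.005 30; 0 1 0 0.007 -0.0008 -0.005 30; 0 1 0 0.007 -0.0008 -0.005 30; 0 0.6 0 0.0075 -0.0005 -0.005 30; 0 0.6 0 0.0075 -0.0005 -0.0045 30; 0 0.6 0 0.008 -0.0005 -0.004 30"}}

```text
clock: 13.05
position: [0.4968, 0.1761, 0.0556]
ee_rot: [0.014, 0.987, -0.041, 0.152]
contact_force: [-8.9, 3.5, 5.0]
width: 0.0257
```

>>> {"api": "drive_tool", "payload": {"motion": "0 -0.3 0 0.0085 -0.0005 -0.0032 30; 0 -0.3 0 0.0085 -0.0005 -0.0028 30; 0 -0.3 0 0.0085 -0.0005 -0.0023 30"}}

```text
clock: 13.42
position: [0.5076, 0.1758, 0.0687]
ee_rot: [0.015, 0.99, -0.043, 0.133]
contact_force: [-12.6, 3.6, 10.6]
width: 0.0256
```

>>> {"api": "drive_tool", "payload": {"motion": "0 0 0 0.0078 -0.0005 -0.0022 30; 0 0 0 0.0079 -0.0005 -0.0016 30; 0 0 0 0.0079 -0.0005 -0.001 30; 0 0 0 0.008 -0.0005 -0.0006 30"}}

```text
clock: 13.92
position: [0.5297, 0.1753, 0.0849]
ee_rot: [0.016, 0.991, -0.043, 0.127]
contact_force: [-7.5, -1.2, 13.0]
width: 0.0256
```

```bash
python3 -c "
from h import *
look('14')"
```

```text
[0.5297 0.1753 0.0849] [-7.5 -1.2 13. ] 13.925
20 [0.671  0.1587 0.0122]
40 [0.6581 0.1599 0.0118]
60 [0.645  0.1611 0.0117]
80 [0.6317 0.1623 0.0121]
100 [0.6184 0.1635 0.0126]
120 [0.6053 0.1647 0.0119]
140 [0.592  0.1659 0.0125]
160 [0.5788 0.1671 0.0119]
180 [0.5649 0.1693 0.0425]
200 [0.5544 0.1711 0.0691]
220 [0.5461 0.1724 0.0875]
240 [0.537  0.1732 0.0863]
260 [0.5095 0.173  0.0009]
```

View pics/w14.png

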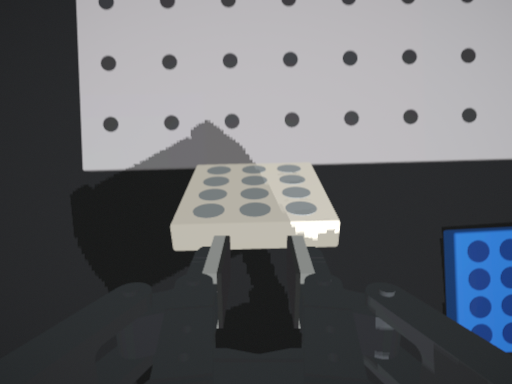

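About 67°. I'll continue and check near the top.

>>> {"api": "drive_tool", "payload": {"motion": "0 0 0 0.008 -0.0005 -0.0003 30; 0 0 0 0.008 -0.0005 0.0003 30; 0 0 0 0.008 -0.0005 0.0008 30"}}

```text
clock: 14.4
position: [0.5575, 0.1746, 0.0952]
ee_rot: [0.016, 0.99, -0.043, 0.131]
contact_force: [-0.1, -0.6, 3.3]
width: 0.0257
```

```bash
python3 -c "
from h import *
look('15')"
```

```text
[0.5575 0.1746 0.0952] [-0.1 -0.6  3.3] 14.4
20 [0.7051 0.1572 0.0123]
40 [0.6915 0.1584 0.0118]
60 [0.6776 0.1597 0.0118]
80 [0.6636 0.1609 0.0121]
100 [0.6498 0.1622 0.0119]
120 [0.6361 0.1634 0.0113]
140 [0.622  0.1647 0.012 ]
160 [0.6082 0.1659 0.0112]
180 [0.5941 0.1672 0.0129]
200 [0.5801 0.1684 0.0106]
220 [0.5738 0.1716 0.0962]
240 [0.5647 0.1724 0.0962]
260 [ 0.5355  0.1721 -0.0011]
```

View pics/w15.png

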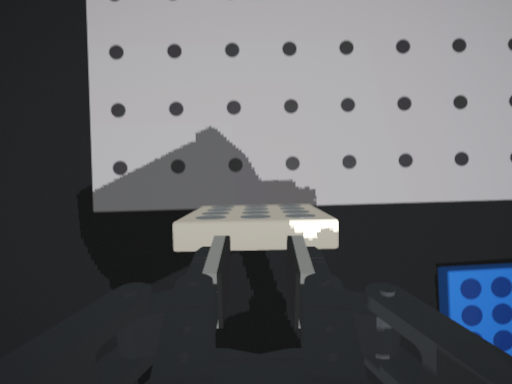

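The top is level at 96 mm, so the tile now stands 12 mm up, with its front face resting on the deck's edge corner. That explains the earlier fall-back. I'll keep contact and carry its top forward past balance.

>>> {"api": "drive_tool", "payload": {"motion": "0 0 0 0.007 0 0.0014 30; 0 0 0 0.007 0 0.0016 30"}}

```text
clock: 14.75
position: [0.5736, 0.1731, 0.0966]
ee_rot: [0.016, 0.99, -0.043, 0.132]
contact_force: [0.6, -0.7, 2.4]
width: 0.0258
```

```bash
python3 -c "
from h import *
look('16')"
```

```text
[0.5736 0.1731 0.0966] [ 0.6 -0.7  2.4] 14.75
20 [0.7177 0.1563 0.0215]
40 [0.7088 0.1568 0.0113]
60 [0.6945 0.1581 0.0119]
80 [0.6806 0.1593 0.0117]
100 [0.6666 0.1606 0.0117]
120 [0.6523 0.1619 0.013 ]
140 [0.6384 0.1632 0.0131]
160 [0.6244 0.1644 0.013 ]
180 [0.6104 0.1657 0.0129]
200 [0.5964 0.1669 0.0123]
220 [0.5896 0.17   0.0945]
240 [0.5805 0.1709 0.0956]
260 [5.518e-01 1.706e-01 3.000e-04]
```

View pics/w16.png

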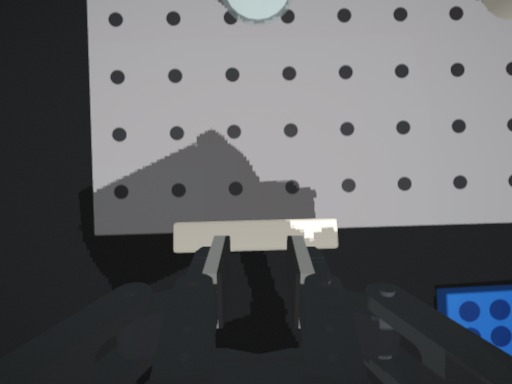

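View pics/c16.png

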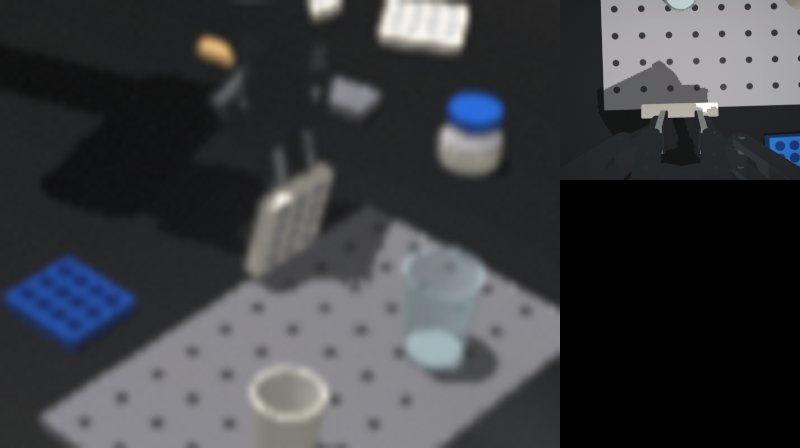

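About 98°, leaning over the deck. A few more rows should pass the balance.

>>> {"api": "drive_tool", "payload": {"motion": "0 0 0 0.007 0 0.0018 30; 0 0 0 0.007 0 0.0022 30; 0 0 0 0.007 0 0.0025 30; 0 0 0 0.007 0 0.003 30"}}

```text
clock: 15.35
position: [0.6029, 0.1707, 0.0923]
ee_rot: [0.016, 0.99, -0.043, 0.13]
contact_force: [0.6, -0.1, -0.2]
width: 0.0259
```

```bash
python3 -c "
from h import *
look('17')"
```

```text
[0.6029 0.1707 0.0923] [ 0.6 -0.1 -0.2] 15.35
20 [0.7127 0.1591 0.0858]
40 [0.7143 0.1582 0.0605]
60 [0.7173 0.1568 0.0234]
80 [0.7082 0.1572 0.0112]
100 [0.6942 0.1585 0.0121]
120 [0.6805 0.1598 0.0121]
140 [0.6669 0.1609 0.0111]
160 [0.6519 0.1628 0.0262]
180 [0.639  0.1639 0.0257]
200 [0.626  0.1651 0.0254]
220 [0.6131 0.1663 0.0268]
240 [0.5998 0.1674 0.0248]
260 [0.5869 0.1686 0.0255]
```

View pics/w17.png

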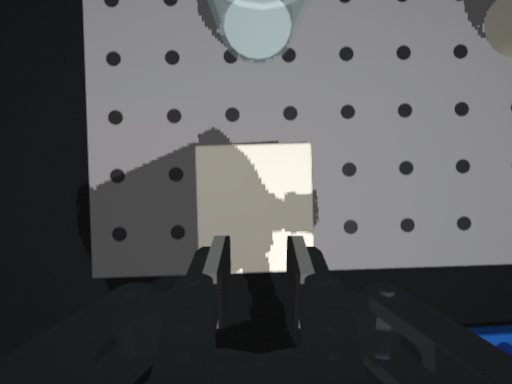

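View pics/c17.png

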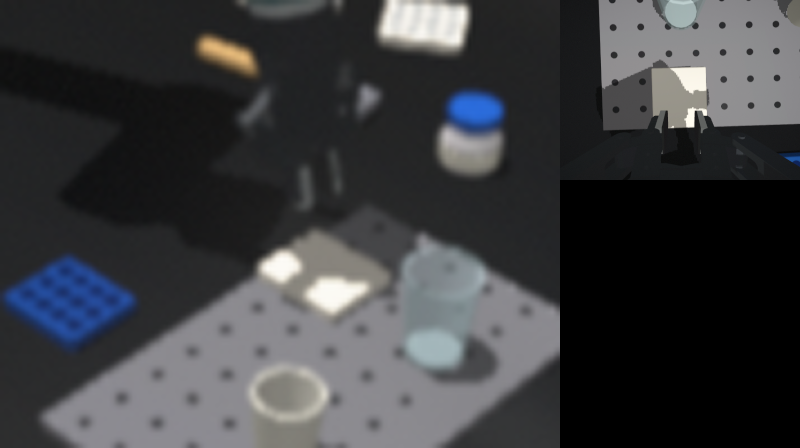

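The tile flipped: plain face up, top level at about 25.5 mm, flat on the deck. I'll retreat and check from the fixed cameras.

>>> {"api": "drive_tool", "payload": {"motion": "0 0 0 0 0 -0.05 30; 0 0 0 -0.02 0 -0.05 30; 0 0 0 -0.06 0 0 30; 0 0 0 -0.06 0 0 30; 0 0 0 -0.06 0 0 30; 0 0 0 -0.04 0 0 30; 0 0 0 0 0 0 30; 0 0 0 0 0 0 30; 0 0 0 0 0 0 30"}}

```text
clock: 16.58
position: [0.3418, 0.1947, 0.128]
ee_rot: [0.015, 0.99, -0.045, 0.131]
contact_force: [0.2, 0.1, -0.7]
width: 0.0253
```

```bash
python3 - <<'E'
from h import *
s=get_state();print(s["position"],s["contact_force"],np.abs(s["qd"]).max())
im,d=snap("top","t20");look('20')
im0=cv2.imread('pics/top0.png')[:,:,::-1]
o=np.vstack([cv2.resize(x[100:250,60:440],(760,300)) for x in (im0,im)])
cv2.imwrite('pics/t20c.png',o[:,:,::-1])
E
```

```text
[0.34177505 0.19470211 0.12804746] [ 0.20420946  0.09229951 -0.68670386] 0.020251209024832212
[0.3422 0.1948 0.1282] [-0.8 -0.1  0.6] 16.625
20 [5.121e-01 1.740e-01 2.000e-04]
40 [ 0.4961  0.1754 -0.0008]
60 [0.4793 0.177  0.    ]
80 [ 0.4633  0.1785 -0.0016]
100 [ 4.464e-01  1.801e-01 -1.000e-04]
120 [ 0.4298  0.1816 -0.    ]
140 [ 0.4134  0.1831 -0.0009]
160 [ 3.968e-01  1.847e-01 -2.000e-04]
180 [ 0.3802  0.1862 -0.0006]
200 [ 3.636e-01  1.878e-01 -2.000e-04]
220 [0.347  0.1894 0.0006]
240 [ 0.3302  0.1909 -0.0011]
260 [3.137e-01 1.925e-01 2.000e-04]
```

View pics/t20c.png

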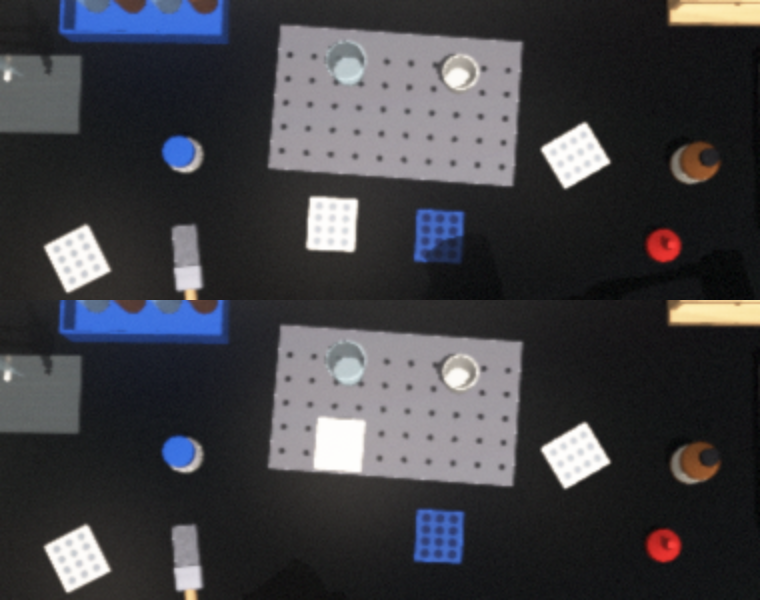

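View pics/w20.png

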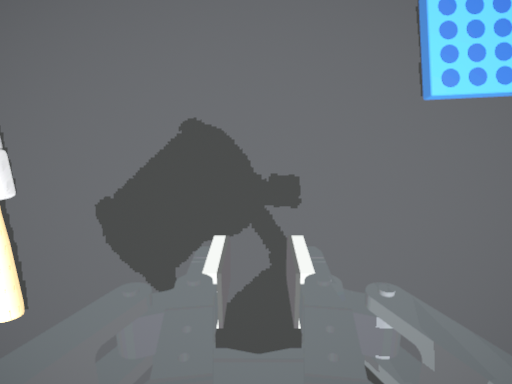

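View pics/c20.png

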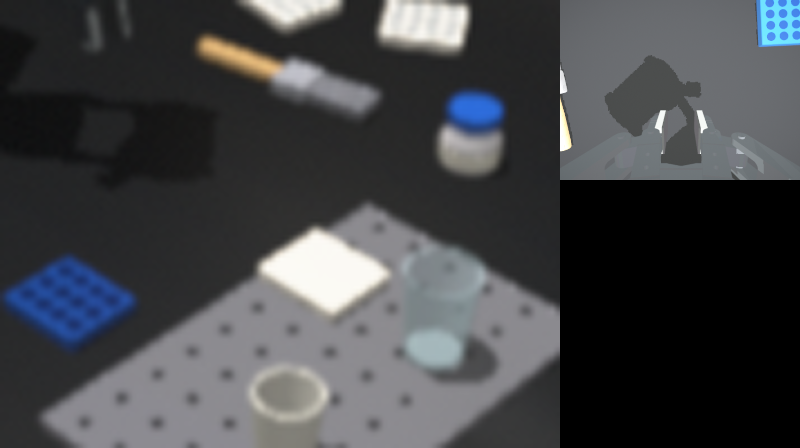

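The before and after top views match for everything except the white tile. It now lies plain side up on the deck near the edge, and the robot is clear of everything. Handing in.

```bash
python3 -c "
from rig import *
print(sign_off())"
```

```text
the job is handed in; nothing more can be done
None
```

The white tile is lying flat on the deck, wells down, and I have handed the job in at about 16.7 s. The sign-off reported no verdict.

**What I did:** I pushed the tile with the part-open fingertips across the bench against the deck's near edge. I then worked its near side up by friction until it stood and toppled over. It was never gripped or lifted off.

**One failed try:** On the first try I let go near upright and it fell back flat on the bench, wells up. Its front face was balanced on the deck's edge corner. I realigned and repeated, this time keeping contact until about 100°, and it went over.

**Last checks:**
- **Tile:** the plain face is up and level at about 25.5 mm, against an expected 26 mm. Its near side lies close to the deck's edge.
- **Surroundings:** by eye, the blue tile and everything else in the compared before and after top views have not moved. I did not measure them.
- **Robot:** it is clear and touching nothing. The largest wrist force I read was about 24 N, though I only read it at the end of each move.

No final check disagreed with another.

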